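# Put the bearing away and work the parts case's sliding cover shut

### The arm

A 6-joint arm with a two-finger parallel gripper is mounted at the origin on a cart in front of the work surface, level with it; the furniture and walls round the work are solid. World frame = base frame: x ahead of the robot, y to its left, z up, the work surface at z = 0. Lengths are in m, angles in rad, forces in N, time in s.
With the tool pointing down it reaches from about 0.325 to 0.85 m from the base axis. Payload 4.4 kg.
Tool frame: the origin (TCP) lies between the finger pads; the fingertips stand 19 mm ahead of it and the grasp point (between the pads) is the TCP; x points along the fingers, z is the direction in which the jaws open and shut, and the axes are right-handed (so a half turn about x gives the same grasp; the last joint's range is limited). The gripper opens to 94 mm and grips with 3 to 60 N. Pads are 16 mm wide; open, the fingers measure 119 mm over their backs; the gripper's body (75 mm by 177 mm) begins 78 mm behind the grasp point.
Start: joints at [-1.431, 0.207, 1.542, -0, 1.393, -0.15], TCP at [0.164, -0.551, 0.224] pointing down, gripper open.
Joint ranges: [-2.73, 2.73], [-0.86, 2.22], [0.23, 2.46], [-1.11, 4.25], [0.08, 2.63], [-2.82, 2.82]. Speed limits (rad/s): [2.79, 2.79, 3.14, 3.14, 3.14, 3.14].

### API

Orientations are given as a unit quaternion [x, y, z, w].
In Python, from plant import bot, imaging gives the robot as it stands.
- The arm moves only by the tool play_rows, never from a script. Its argument "steps" is a list of rows, each an object with "xyz": the shift along the tool's x, y, z in m, a list of three; "angular": the turn, a rotation vector about the tool's x, y, z in rad, a list of three; "grip": the gripper command: -1 is shut, 1 is fully open, values between are in proportion. A call has 1 to 20 rows; each row shifts and turns the commanded pose from where the row before left it, along the tool's axes as they then stand; what a row does not reach is not made up. A row lasts 1/10 s, in which the tool goes at most 50 mm and 8.59 degrees, less where a joint would pass 70% of its speed; a pose out of reach is approached as far as the arm can. A call is refused whole if a number of a shift passes 0.05 or a number of a turn 0.15, either way. A call with a gripper value outside its range is refused whole. The fingers move at their own pace and stop on an object; the grip force is fixed at half the most. Time passes only in rows, so rows that do not move let the fingers close. It gives the time, the measured TCP pose, the force and the opening at its end, in the units of the state.
- bot.sense(): the state, without advancing time (a new reading comes with each control period).
- imaging.capture(name): name is "side" or "top" or "wrist"; returns (picture, depth): 384x512x3 uint8, red, green, blue; 384x512 float32, m along the optical axis (not along the pixel's ray), 0 where there is no reading.
- imaging.calibration(name): a dict with "mtx" (3x3 intrinsics, pixels), "R" (3x3) and "t" (3): a world point X has camera coordinates R X + t. Camera axes: x right, y down, z forward; pixel columns grow to the right and rows downward; lengths in m; the calibration is good to about 2 mm. A picture is of the moment at which its call begins: read the wrist's pose just before it. calibration takes no time and is no camera call; for the wrist camera it gives the pose at the moment of the call.
- bot.hand_in(): hands the job in, once; it reports no verdict.
The state is a dict: "time": time; "q": joint angles; "dq": joint speeds; "tau": joint torques, N m; "position": TCP position; "orientation": TCP orientation; "ft_force": force on the tool from outside, world axes, zero at the start; "moment": the same for the moment, N m; "width": opening from 0.0 (shut) to 1.0 (fully open).
Only numpy, scipy, OpenCV 4.12 (cv2) and the standard library are available. Lean on these libraries where they do the work, as an engineer would, in place of code of your own. Each camera call takes 0.05 s, during which the arm holds its last target. There are 200 camera calls.

### The job

Set the loose ball bearing down flat on the bare rubber pad in the empty compartment of the grey parts case, then close the case's sliding cover towards you and press it fully home under the spring clips, against the front wall at both its left and right end. The cover binds as soon as one end gets ahead of the other, so walk it shut by its two knobs in turn and ease off when it sticks: never force it with more than about 35 N. Leave the things round about alone.

Things in the scene. Friction and masses are not known exactly. Their poses are not given: they have to be found in the camera images.
- parts_case: grey sheet-steel parts case fixed to the bench, 246 mm front to back (x -115 to +131), 330 mm wide, 57 mm high. Origin on the bench; -x is its front, y its left. Top open from x -109 to +36, y -132 to +132, but for the sliding cover; a fixed deck (top at z 57) covers the rear. A divider (y -2 to +2, top at z 32) leaves two compartments, 130 mm wide, floor at z 6.
- cover: sliding sheet-metal cover, 151 x 300 mm, 0.6 to 1.1 kg, top at z 46, origin under its middle. Runs along the case's x on side tracks with 2 mm sideways play and short guide shoes: pushed at one end it pivots about the other end, by 0.03 to 0.05 rad from square, then jams, firmer the harder it is pushed; pushing the other end frees it. A free push takes 2 to 7 N. It cannot be lifted out.
- knob_left (a point): centre of the cover's left knob, 59 mm above the bench: upright round black knob 19 mm in diameter, 26 mm tall (z 46 to 72), 20 mm behind the cover's front edge. To close the cover, a fingertip behind the knob pushes it towards -x of the case; there is at least 30 mm clear between knob and deck edge
- knob_right (a point): centre of the cover's right knob, the same, 238 mm to the right of the left one; the cover has no other handle
- knob_home_left (a point): fixed point of the case where the centre of the left knob stands when the cover is fully home: x -89, y +119, z 59 mm in the case. At the start the knob stands 65 to 83 mm behind it (+x of the case). In the last 5 mm the cover goes under two sprung clips on the front wall (20 mm wide, reaching 12 mm back, at y +98 and -98), which hold it: 10 to 20 N at each knob snap it home
- knob_home_right (a point): the same for the right knob: x -89, y -119, z 59 mm in the case
- bearing_center (a point): centre of the loose ball bearing that lies flat on the bench to the left of the case: 52 mm in diameter, 15 mm thick, 0.12 kg
- pad_top (a point): centre of the top of a black rubber pad (60 x 100 x 3 mm, long side across the case, top at z 9) on the floor of the empty compartment: the bearing's place. It may be the left or the right compartment. Its centre is 38 mm behind the front wall; the open cover leaves the front 64 mm or more of the compartments clear
- stored_bearing: second bearing of the same size, already stored in the other compartment, where it stays; origin at the centre of its underside
- shackle: small steel shackle lying on the case's rear deck, a bystander
- tape_roll: roll of masking tape, 96 mm across and 26 mm high, on the bench to the right of the case, a bystander

How it is judged:
By the outcome, as a careful person would: the job done as asked, in the order asked, and still so for the second after the job is handed in, with the robot touching nothing.
It also fails if it takes over 64 s, if anything falls off the work surface, if the arm or the gripper's body presses on something with over 40 N, if the wrist force passes 120 N, or if a joint passes its speed limit or range.

## Working session

There is one attempt and no reset: what is moved stays moved. The work goes in short steps, Python scripts to look and compute and a tool call to move; the robot and the scene stay as the last step left them, time stands still between calls to the robot, and variables do not carry over. Pictures are saved under pics/ and viewed, about 8 in all and at most 12, crops included, and the job is handed in when it is done.

Besides the shell and the picture viewer there is one more tool, called after "Emit:" by a JSON object that holds its "fn" and its "kwargs". play_rows: Moves the arm, as the interface text tells. Its arguments: {"type":"object","properties":{"steps":{"type":"array","items":{"type":"object","properties":{"xyz":{"type":"array","items":{"type":"number"}},"angular":{"type":"array","items":{"type":"number"}},"grip":{"type":"number"}}}}},"required":["steps"]}

```bash
ls; mkdir -p pics; cat > h.py <<'E'
import numpy as np, cv2
from plant import bot, imaging
def cast(cal,u,v,z):
    K,R,t=[np.array(cal[k],float) for k in("mtx","R","t")]
    d=R.T@np.linalg.inv(K)@[u,v,1]; o=-R.T@t
    return o+d*(z-o[2])/d[2]
def world(cal,depth):
    K,R,t=[np.array(cal[k],float) for k in("mtx","R","t")]
    v,u=np.mgrid[:depth.shape[0],:depth.shape[1]]
    c=np.stack([u,v,np.ones_like(u)],-1)@np.linalg.inv(K).T*depth[...,None]
    return (c-t)@R
def proj(cal,P):
    K,R,t=[np.array(cal[k],float) for k in("mtx","R","t")]
    c=K@(R@np.array(P)+t); return c[:2]/c[2]
E
python3 - <<'E'
from h import *
s=bot.sense(); print(s)
for n in("top","side"):
    p,d=imaging.capture(n); np.savez(f"{n}.npz",p=p,d=d)
    cv2.imwrite(f"pics/{n}0.png",p[...,::-1]); c=imaging.calibration(n); print(n,c, d.min(),d.max())
E
```

```text
pics
{'time': 0.0, 'q': array([-1.43147375e+00,  2.07418359e-01,  1.54294061e+00,  1.78648805e-05,
        1.39349581e+00, -1.50502622e-01]), 'dq': array([ 0.0004604 ,  0.00040489, -0.0008371 ,  0.00096981, -0.00062903,
        0.00077769]), 'tau': array([-1.38067408e-04, -3.70877659e+01, -2.81416547e+01,  6.97233388e-02,
        3.62376182e-02, -1.67149146e-04]), 'position': array([ 0.16421247, -0.55025827,  0.22329803]), 'orientation': array([ 0.42312998,  0.56751915, -0.42198387,  0.56640326]), 'ft_force': array([-0.28566419, -0.44484383,  0.56777499]), 'moment': array([-0.00545756,  0.00852286, -0.01720417]), 'width': 0.9988087957495204}
top {'mtx': array([[481.31631434,   0.        , 255.94852913],
       [  0.        , 481.31631434, 200.34229941],
       [  0.        ,   0.        ,   1.        ]]), 'R': array([[ 0.00718339, -0.99970857,  0.02304732],
       [-0.98937426, -0.01045231, -0.14501493],
       [ 0.14521357, -0.02176073, -0.989161  ]]), 't': array([-0.02600427,  0.58320264,  1.24926042])} 0.0 2.2501905
side {'mtx': array([[356.65567047,   0.        , 256.33854847],
       [  0.        , 356.65567047, 186.79540551],
       [  0.        ,   0.        ,   1.        ]]), 'R': array([[-0.99623759, -0.08665459,  0.00128369],
       [-0.05070918,  0.57084593, -0.81948978],
       [ 0.07027976, -0.81647162, -0.57309236]]), 't': array([0.55470687, 0.10850703, 0.99200516])} 0.0 3.9999857
```

View pics/top0.png

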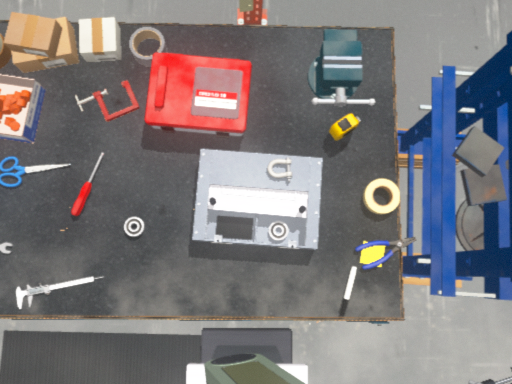

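View pics/side0.png

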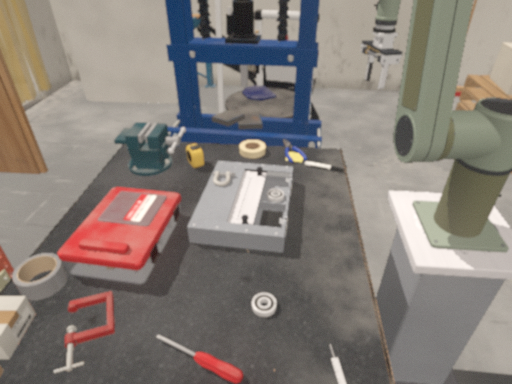

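The top view shows the case at about (192–323, 150–250), with the white cover open. The pad is in the left compartment (~(235,227)) and the stored bearing in the right one (278,231). The loose bearing is at (134,227) and the knobs at about (212,201) and (303,211). The side view agrees.

```bash
cat > m.py <<'E'
from h import *
z=np.load("top.npz"); p,d=z["p"],z["d"]; c=imaging.calibration("top")
W=world(c,d); 
m=((W[...,2]>.048)&(W[...,2]<.066)&(d>0)).astype(np.uint8)
m[:140]=0; m[:,:185]=0; m[:,330:]=0; m[260:]=0
print("deck z",np.median(W[165:175,220:250,2]),"bench z",np.median(W[215:240,60:110,2]))
# outline from pts on plane .057
n,l,st,_=cv2.connectedComponentsWithStats(m)
k=1+np.argmax(st[1:,4]); pts=W[l==k][:,:2].astype(np.float32)
r=cv2.minAreaRect(pts*1000); print("rect",r)
hsv=cv2.cvtColor(p,cv2.COLOR_RGB2HSV)
# loose bearing
def blob(m,box):
    x0,y0,x1,y1=box; mm=np.zeros_like(m,np.uint8); mm[y0:y1,x0:x1]=m[y0:y1,x0:x1]
    n,l,st,ce=cv2.connectedComponentsWithStats(mm); k=1+np.argmax(st[1:,4]); return st[k],ce[k]
mb=((W[...,2]>.008)&(W[...,2]<.03)).astype(np.uint8)
st,ce=blob(mb,(115,205,155,250)); print("bearing depth",st,ce,cast(c,*ce,.015))
st,ce=blob((hsv[...,2]>90).astype(np.uint8),(115,205,155,250)); print("bearing col",st,ce,cast(c,*ce,.015))
for b in((203,193,220,210),(294,202,314,220)):
    st,ce=blob(((W[...,2]>.062)).astype(np.uint8),b); print("knob",st,ce,cast(c,*ce,.072))
    st,ce=blob((hsv[...,2]<70).astype(np.uint8),b); print("knob col",st,ce,cast(c,*ce,.072))
st,ce=blob((hsv[...,2]<60).astype(np.uint8),(205,212,258,242)); print("pad",st,ce,cast(c,*ce,.009))
im=cv2.resize(p[140:260,110:340,::-1],None,fx=3.4,fy=3.4,interpolation=cv2.INTER_CUBIC); cv2.imwrite("pics/c1.png",im)
E
python3 m.py
```

```text
deck z 0.056062121769803394 bench z -0.0017445664011974567
rect ((588.3406982421875, -24.496047973632812), (330.5603332519531, 246.8387908935547), 86.19912719726562)
bearing depth [124 217  20  19 236] [133.09745763 226.02966102] [0.51373999 0.31051294 0.015     ]
bearing col [115 205  33  32 474] [131.72151899 223.6835443 ] [0.52007299 0.31449736 0.015     ]
knob [209 197   7   7  38] [211.81578947 200.31578947] [0.57797568 0.0953568  0.072     ]Traceback (most recent call last):
  File "m.py", line 21, in <module>
    st,ce=blob((hsv[...,2]<70).astype(np.uint8),b); print("knob col",st,ce,cast(c,*ce,.072))
          ~~~~^^^^^^^^^^^^^^^^^^^^^^^^^^^^^^^^^^^^
  File "m.py", line 15, in blob
    n,l,st,ce=cv2.connectedComponentsWithStats(mm); k=1+np.argmax(st[1:,4]); return st[k],ce[k]
                                                        ~~~~~~~~~^^^^^^^^^^
    return _wrapfunc(a, 'argmax', axis=axis, out=out, **kwds)
    return bound(*args, **kwds)
ValueError: attempt to get argmax of an empty sequence
```

```bash
sed -i '/knob col/d;/"bearing col"/d' m.py; cat >> m.py <<'E'
a=np.deg2rad(r[2]-90); ex=np.array([np.cos(a),np.sin(a)]); ey=np.array([-ex[1],ex[0]]); o=np.array(r[0])/1000-.008*ex
print("yaw",a,"o",o)
f=lambda x,y:(o+x*ex+y*ey).round(4)
print("home",f(-.089,.119),f(-.089,-.119),"pad",f(-.071,.067))
np.savez("case.npz",o=o,ex=ex,ey=ey,a=a)
for k in([.57797568,.0953568],cast(c,303.5,210.8,.072)[:2]): print("knob in case",(np.array(k)-o)@ex,(np.array(k)-o)@ey)
pp=cast(c,*ce,.009)[:2]; print("pad in case",(pp-o)@ex,(pp-o)@ey)
E
python3 m.py
```

```text
deck z 0.056062121769803394 bench z -0.0017445664011974567
rect ((588.3406982421875, -24.496047973632812), (330.5603332519531, 246.8387908935547), 86.19912719726562)
bearing depth [124 217  20  19 236] [133.09745763 226.02966102] [0.51373999 0.31051294 0.015     ]
knob [209 197   7   7  38] [211.81578947 200.31578947] [0.57797568 0.0953568  0.072     ]
knob [299 205   7   8  41] [301.97560976 208.58536585] [ 0.5585543  -0.14107666  0.072     ]Traceback (most recent call last):
  File "m.py", line 20, in <module>
    st,ce=blob((hsv[...,2]<60).astype(np.uint8),(205,212,258,242)); print("pad",st,ce,cast(c,*ce,.009))
          ~~~~^^^^^^^^^^^^^^^^^^^^^^^^^^^^^^^^^^^^^^^^^^^^^^^^^^^^
  File "m.py", line 15, in blob
    n,l,st,ce=cv2.connectedComponentsWithStats(mm); k=1+np.argmax(st[1:,4]); return st[k],ce[k]
                                                        ~~~~~~~~~^^^^^^^^^^
    return _wrapfunc(a, 'argmax', axis=axis, out=out, **kwds)
    return bound(*args, **kwds)
ValueError: attempt to get argmax of an empty sequence
```

```bash
sleep 1; python3 - <<'E'
from h import *
from scipy.spatial.transform import Rotation as R
s=bot.sense(); M=R.from_quat(s["orientation"]).as_matrix(); print("tool axes cols\n",M.round(3), s["position"])
E
```

```text
tool axes cols
 [[-0.     0.958  0.286]
 [ 0.002  0.286 -0.958]
 [-1.     0.    -0.002]] [ 0.16417049 -0.55034052  0.22339857]
```

```bash
sed -i 's/hsv\[...,2\]<60/hsv[...,2]<100/' m.py; python3 m.py | tail -6; python3 -c "
import numpy as np;z=np.load('top.npz');print(z['p'][227,235],z['p'][227,134],z['p'][290,150])"
```

```text
pad [217 216  35  23 669] [233.90433483 227.0612855 ] [0.51400842 0.03809531 0.009     ]
yaw -0.06633774485721977 o [ 0.58035829 -0.02396574]
home [0.4994 0.1007] [ 0.4837 -0.1368] pad [0.514  0.0476]
knob in case -0.01028715740205696 0.1189021389408282
knob in case -0.019528770855300016 -0.12264089168467923
pad in case -0.07031790915179668 0.05752626594960131
[96 96 96] [69 71 72] [110 110 108]
```

View pics/c1.png

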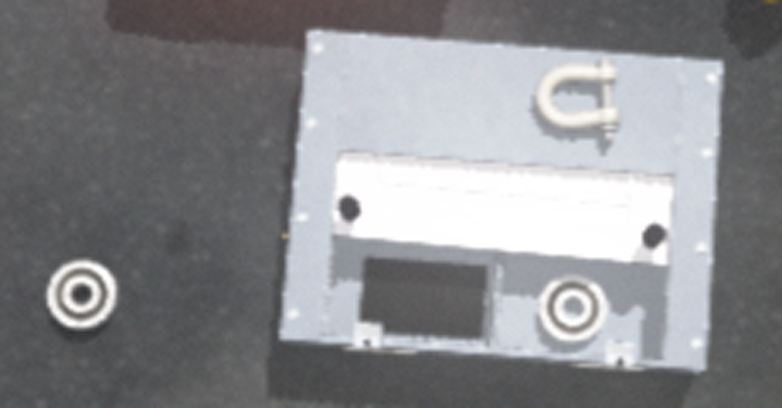

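The crop confirms the layout: loose bearing at crop (82,294), pad at (362–487, 258–340), knobs at (348,208) and (653,235), and clips at (368,336) and (620,355). The case outline measures 330.6 × 246.8 mm, as it should. Turning the tool so that tool z = case left and tool y = case front.

Emit:
{"fn": "play_rows", "kwargs": {"steps": [{"xyz":[0,0,-0.05],"angular":[0,0,0],"grip":1},{"xyz":[0,0,-0.05],"angular":[-0.146,0,0],"grip":1},{"xyz":[0,0,0],"angular":[-0.147,0,0],"grip":1},{"xyz":[0,0,0],"angular":[-0.147,0,0],"grip":1},{"xyz":[0,0,0],"angular":[-0.147,0,0],"grip":1},{"xyz":[0,0,0],"angular":[-0.147,0,0],"grip":1},{"xyz":[0,0,0],"angular":[-0.147,0,0],"grip":1},{"xyz":[0,0,0],"angular":[-0.147,0,0],"grip":1},{"xyz":[0,0,0],"angular":[-0.147,0,0],"grip":1},{"xyz":[0,0,0],"angular":[-0.147,0,0],"grip":1},{"xyz":[0,0,0],"angular":[-0.147,0,0],"grip":1},{"xyz":[0,0,0],"angular":[-0.147,0,0],"grip":1},{"xyz":[0,0,0],"angular":[-0.147,0,0],"grip":1},{"xyz":[0,0,0],"angular":[-0.147,0,0],"grip":1},{"xyz":[0,0,0],"angular":[-0.147,0,0],"grip":1},{"xyz":[0,0,0],"angular":[-0.147,0,0],"grip":1},{"xyz":[0,0,0],"angular":[-0.147,0,0],"grip":1},{"xyz":[0,0,0],"angular":[-0.147,0,0],"grip":1},{"xyz":[0,0,0],"angular":[-0.147,0,0],"grip":1},{"xyz":[0,0,0],"angular":[-0.147,0,0],"grip":1}]}}

```text
time: 2.1
position: [0.1667, -0.4493, 0.2229]
orientation: [-0.464, 0.54, 0.479, 0.514]
ft_force: [-0.1, 0.2, -1.3]
width: 0.999
```

Emit:
{"fn": "play_rows", "kwargs": {"steps": [{"xyz":[0,-0.035,0.035],"angular":[0,0,0],"grip":1},{"xyz":[0,-0.035,0.035],"angular":[0,0,0],"grip":1},{"xyz":[0,-0.035,0.035],"angular":[0,0,0],"grip":1},{"xyz":[0,-0.035,0.035],"angular":[0,0,0],"grip":1},{"xyz":[0,-0.035,0.035],"angular":[0,0,0],"grip":1},{"xyz":[0,-0.035,0.035],"angular":[0,0,0],"grip":1},{"xyz":[0,-0.035,0.035],"angular":[0,0,0],"grip":1},{"xyz":[0,-0.035,0.035],"angular":[0,0,0],"grip":1},{"xyz":[0,0,0],"angular":[0,0,0],"grip":1},{"xyz":[0,0,0],"angular":[0,0,0],"grip":1}]}}

```text
time: 3.1
position: [0.477, -0.1983, 0.2081]
orientation: [-0.466, 0.538, 0.481, 0.512]
ft_force: [0.6, 0.6, -0.3]
width: 1.002
```

```bash
cat > cs.py <<'E'
from h import *
from scipy.spatial.transform import Rotation as R
s=bot.sense(); C=np.load("case.npz"); P=s["position"]; d=P[:2]-C["o"]
M=R.from_quat(s["orientation"]).as_matrix()
T=np.stack([[0,0,-1],[*-C["ex"],0],[*C["ey"],0]],1)
print("t",s["time"],"case xyz",(d@C["ex"]).round(4),(d@C["ey"]).round(4),P[2].round(4),"world",P.round(4),"w",s["width"].round(3),"F",s["ft_force"].round(1))
print("angular still to turn (tool)",R.from_matrix(M.T@T).as_rotvec().round(4), "q",s["q"].round(2))
E
python3 - <<'E'
exec(open('cs.py').read())
c=imaging.calibration("wrist"); p,dd=imaging.capture("wrist"); np.savez("w1.npz",p=p,d=dd,**c); cv2.imwrite("pics/w1.png",p[...,::-1])
print(c); print(proj(c,[.514,.038,.009]))
E
```

```text
Traceback (most recent call last):
AttributeError: 'float' object has no attribute 'round'
```

```bash
sed -i 's/s\["time"\],/round(s["time"],2),/; s/s\["width"\].round(3)/round(float(s["width"]),3)/;s/^s=bot.sense();/s=bot.sense();/' cs.py
python3 - <<'E'
exec(open('cs.py').read())
c=imaging.calibration("wrist"); p,dd=imaging.capture("wrist"); np.savez("w1.npz",p=p,d=dd,**c); cv2.imwrite("pics/w1.png",p[...,::-1])
print(c); print(proj(c,[.514,.038,.009]))
E
```

```text
t 3.1 case xyz -0.0916 -0.1808 0.2081 world [ 0.477  -0.1983  0.2081] w 1.002 F [ 0.6  0.6 -0.3]
angular still to turn (tool) [-0.0359 -0.0123 -0.04  ] q [-0.54  0.12  1.68 -0.03  1.38 -2.01]
{'mtx': array([[275.65641498,   0.        , 257.24365972],
       [  0.        , 275.65641498, 190.08162549],
       [  0.        ,   0.        ,   1.        ]]), 'R': array([[ 0.10132875,  0.99477179, -0.012711  ],
       [ 0.97533637, -0.09681445,  0.19835806],
       [ 0.1960904 , -0.03249687, -0.9800472 ]]), 't': array([ 0.15201339, -0.49580504,  0.27664807])}
[438.65944065 192.80089616]
```

View pics/w1.png

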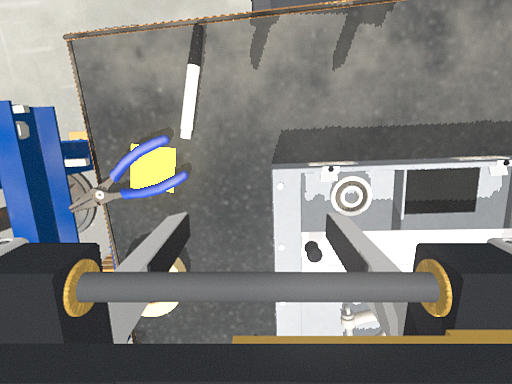

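The wrist view shows the stored bearing at (350,195), the pad at (440,190) and the right knob at (313,250). Straightening the last tilt and going above the loose bearing.

Emit:
{"fn": "play_rows", "kwargs": {"steps": [{"xyz":[0,0,0.03],"angular":[-0.036,-0.012,-0.04],"grip":1},{"xyz":[0,0,0.048],"angular":[0,0,0],"grip":1},{"xyz":[0,0,0.048],"angular":[0,0,0],"grip":1},{"xyz":[0,0,0.048],"angular":[0,0,0],"grip":1},{"xyz":[0,0,0.048],"angular":[0,0,0],"grip":1},{"xyz":[0,0,0.048],"angular":[0,0,0],"grip":1},{"xyz":[0,0,0.048],"angular":[0,0,0],"grip":1},{"xyz":[0,0,0.048],"angular":[0,0,0],"grip":1},{"xyz":[0,0,0.048],"angular":[0,0,0],"grip":1},{"xyz":[0,0,0.048],"angular":[0,0,0],"grip":1},{"xyz":[0.02,0,0.048],"angular":[0,0,0],"grip":1},{"xyz":[0.03,0,0],"angular":[0,0,0],"grip":1},{"xyz":[0,0,0],"angular":[0,0,0],"grip":1},{"xyz":[0,0,0],"angular":[0,0,0],"grip":1}]}}

```text
time: 4.55
position: [0.5131, 0.3054, 0.1584]
orientation: [-0.482, 0.518, 0.481, 0.517]
ft_force: [-0.1, -0.6, 0.1]
width: 1.0
```

```bash
python3 - <<'E'
exec(open('cs.py').read())
c=imaging.calibration("wrist"); p,dd=imaging.capture("wrist"); np.savez("w2.npz",p=p,d=dd,**c); cv2.imwrite("pics/w2.png",p[...,::-1])
print(proj(c,[.5137,.3105,.015]))
W=world(c,dd); m=((W[...,2]>.008)&(W[...,2]<.03)&(np.hypot(W[...,0]-.514,W[...,1]-.31)<.06)).astype(np.uint8)
n,l,st,ce=cv2.connectedComponentsWithStats(m)
for k in range(1,n):
    if st[k,4]>100:
        g=W[l==k]; (cx,cy),r=cv2.minEnclosingCircle(g[:,:2].astype(np.float32)); print(st[k],ce[k],cast(c,*ce[k],.015),"circle",cx,cy,r,"z",np.percentile(g[:,2],[5,50,95]))
        q=np.array([cx,cy])-C["o"]; print("case",q@C["ex"],q@C["ey"])
E
```

```text
t 4.55 case xyz -0.089 0.3242 0.1584 world [0.5131 0.3054 0.1584] w 1.0 F [-0.1 -0.6  0.1]
angular still to turn (tool) [-0.0052 -0.002  -0.0003] q [ 0.39  0.31  1.55 -0.    1.28 -1.11]
[262.3128692  186.65307831]
[ 240  162   46   46 1432] [262.63617318 184.41899441] [0.51114001 0.31103728 0.015     ] circle 0.5121914148330688 0.3105418086051941 0.026401467621326447 z [0.01175239 0.01419437 0.01622017]
case -0.09019114794805164 0.3292530594683984
```

View pics/w2.png

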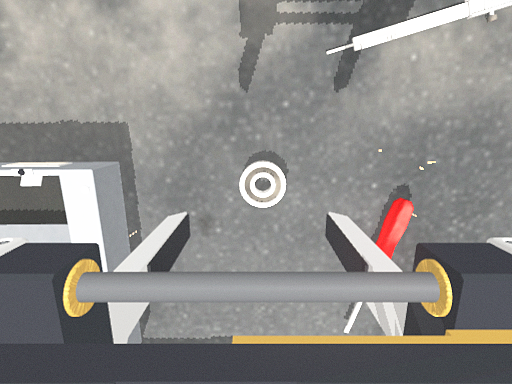

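Bearing at (262,185), radius 26.4 mm measured, matching its size. It sits between the open jaws, so descend and grip.

Emit:
{"fn": "play_rows", "kwargs": {"steps": [{"xyz":[0.04,0.0,0.005],"angular":[-0.005,0,0],"grip":1},{"xyz":[0.04,0,0],"angular":[0,0,0],"grip":1},{"xyz":[0.035,0,0],"angular":[0,0,0],"grip":1},{"xyz":[0.015,0,0],"angular":[0,0,0],"grip":1},{"xyz":[0.006,0,0],"angular":[0,0,0],"grip":1},{"xyz":[0,0,0],"angular":[0,0,0],"grip":-1},{"xyz":[0,0,0],"angular":[0,0,0],"grip":-1},{"xyz":[0,0,0],"angular":[0,0,0],"grip":-1},{"xyz":[0,0,0],"angular":[0,0,0],"grip":-1},{"xyz":[0,0,0],"angular":[0,0,0],"grip":-1},{"xyz":[0,0,0],"angular":[0,0,0],"grip":-1},{"xyz":[0,0,0],"angular":[0,0,0],"grip":-1},{"xyz":[0,0,0],"angular":[0,0,0],"grip":-1}]}}

```text
time: 5.9
position: [0.5141, 0.3125, 0.0235]
orientation: [-0.484, 0.515, 0.483, 0.516]
ft_force: [-0.4, -0.6, 4.4]
width: 0.543
```

```bash
python3 cs.py
```

```text
t 5.9 case xyz -0.0884 0.3314 0.0235 world [0.5141 0.3125 0.0235] w 0.543 F [-0.4 -0.6  4.4]
angular still to turn (tool) [ 0.0024 -0.0005  0.0023] q [ 0.4   0.49  1.62 -0.    1.03 -1.1 ]
```

Emit:
{"fn": "play_rows", "kwargs": {"steps": [{"xyz":[-0.015,0,0],"angular":[0,0,0],"grip":-1},{"xyz":[-0.035,0,0],"angular":[0,0,0],"grip":-1},{"xyz":[-0.045,0,0],"angular":[0,0,0],"grip":-1},{"xyz":[-0.03,-0.018,-0.024],"angular":[0,0,0],"grip":-1},{"xyz":[0,0,-0.04],"angular":[0,0,0],"grip":-1},{"xyz":[0,0,-0.04],"angular":[0,0,0],"grip":-1},{"xyz":[0,0,-0.04],"angular":[0,0,0],"grip":-1},{"xyz":[0,0,0],"angular":[0,0,0],"grip":-1},{"xyz":[0,0,0],"angular":[0,0,0],"grip":-1}]}}

```text
time: 6.8
position: [0.5224, 0.1673, 0.1485]
orientation: [-0.484, 0.516, 0.483, 0.517]
ft_force: [0.1, 0.4, -1.4]
width: 0.545
```

```bash
python3 - <<'E'
exec(open('cs.py').read())
def pad(c,p,d,nm):
    W=world(c,d); g=p.max(-1).astype(int)
    q=(W[...,:2]-C["o"]); X=q@C["ex"]; Y=q@C["ey"]
    reg=(X>-.12)&(X<-.02)&(Y>.0)&(Y<.14)&(W[...,2]<.02)&(d>0)
    if reg.sum()<50: print(nm,"few");return
    m=reg&(g<110)
    print(nm,"n",m.sum(),"Y pct",np.percentile(Y[m],[1,5,50,95,99]).round(4),"X",np.percentile(X[m],[1,5,50,95,99]).round(4),"z",np.median(W[m][:,2]),"lum floor",np.median(g[reg&~m]) if (reg&~m).any() else None)
z=np.load("w1.npz"); pad(z,z["p"],z["d"],"w1")
z=np.load("top.npz"); pad(imaging.calibration("top"),z["p"],z["d"],"top")
c=imaging.calibration("wrist"); p,d=imaging.capture("wrist"); np.savez("w3.npz",p=p,d=d,**c); pad(c,p,d,"w3"); cv2.imwrite("pics/w3.png",p[...,::-1])
E
```

```text
t 6.8 case xyz -0.0705 0.187 0.1485 world [0.5224 0.1673 0.1485] w 0.545 F [ 0.1  0.4 -1.4]
angular still to turn (tool) [0.0001 0.0005 0.002 ] q [ 0.15  0.22  1.69  0.    1.23 -1.35]
w1 n 3417 Y pct [0.0129 0.0168 0.0598 0.1033 0.1202] X [-0.1196 -0.1178 -0.0765 -0.0466 -0.044 ] z 0.009634258710037412 lum floor 167.0
top n 812 Y pct [0.0093 0.013  0.0566 0.1031 0.1277] X [-0.1193 -0.1178 -0.0731 -0.0449 -0.0424] z 0.008083763881970855 lum floor 163.0
w3 n 5024 Y pct [0.0011 0.0088 0.0543 0.1051 0.1254] X [-0.1195 -0.1183 -0.075  -0.0459 -0.0433] z 0.009625462523179133 lum floor 168.0
```

View pics/w3.png

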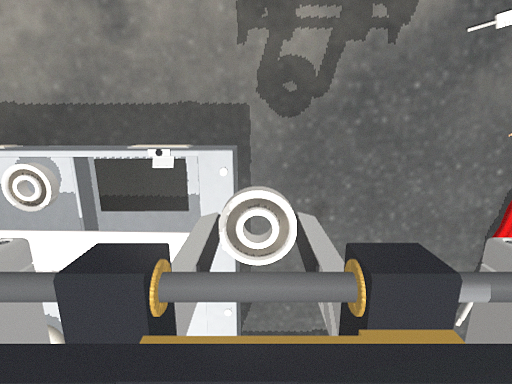

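Bearing held level at (258,226); pad at columns 96–189 (case y ≈ 0.058). Moving over it and lowering.

Emit:
{"fn": "play_rows", "kwargs": {"steps": [{"xyz":[0,0.001,-0.043],"angular":[0,0,0],"grip":-1},{"xyz":[0,0,-0.043],"angular":[0,0,0],"grip":-1},{"xyz":[0,0,-0.043],"angular":[0,0,0],"grip":-1},{"xyz":[0,0,0],"angular":[0,0,0],"grip":-1},{"xyz":[0.02,0,0],"angular":[0,0,0],"grip":-1},{"xyz":[0.02,0,0],"angular":[0,0,0],"grip":-1},{"xyz":[0,0,0],"angular":[0,0,0],"grip":-1},{"xyz":[0,0,0],"angular":[0,0,0],"grip":-1}]}}

```text
time: 7.65
position: [0.5132, 0.0405, 0.108]
orientation: [-0.484, 0.515, 0.484, 0.516]
ft_force: [0.7, 0.1, -0.6]
width: 0.545
```

```bash
python3 cs.py
```

```text
t 7.65 case xyz -0.0713 0.0599 0.108 world [0.5132 0.0405 0.108 ] w 0.545 F [ 0.7  0.1 -0.6]
angular still to turn (tool) [0.0041 0.0001 0.0009] q [-0.09  0.21  1.8   0.    1.13 -1.6 ]
```

Emit:
{"fn": "play_rows", "kwargs": {"steps": [{"xyz":[0.02,0,-0.0015],"angular":[0.004,0,0],"grip":-1},{"xyz":[0.02,0,0],"angular":[0,0,0],"grip":-1},{"xyz":[0.02,0,0],"angular":[0,0,0],"grip":-1},{"xyz":[0.009,0,0],"angular":[0,0,0],"grip":-1},{"xyz":[0.003,0,0],"angular":[0,0,0],"grip":-1},{"xyz":[0.001,0,0],"angular":[0,0,0],"grip":-1},{"xyz":[0,0,0],"angular":[0,0,0],"grip":-1},{"xyz":[0,0,0],"angular":[0,0,0],"grip":-1}]}}

```text
time: 8.45
position: [0.5142, 0.0375, 0.0362]
orientation: [-0.484, 0.516, 0.482, 0.518]
ft_force: [-0.2, -0.2, -1.1]
width: 0.543
```

Emit:
{"fn": "play_rows", "kwargs": {"steps": [{"xyz":[0.0015,0,0],"angular":[0,0,0],"grip":-1},{"xyz":[0,0,0],"angular":[0,0,0],"grip":-1},{"xyz":[0,0,0],"angular":[0,0,0],"grip":-1}]}}

```text
time: 8.75
position: [0.5133, 0.0375, 0.0337]
orientation: [-0.483, 0.516, 0.482, 0.517]
ft_force: [0.6, 0.1, -1.7]
width: 0.545
```

Emit:
{"fn": "play_rows", "kwargs": {"steps": [{"xyz":[0.0015,0,0],"angular":[0,0,0],"grip":-1},{"xyz":[0,0,0],"angular":[0,0,0],"grip":-1},{"xyz":[0,0,0],"angular":[0,0,0],"grip":-1}]}}

```text
time: 9.05
position: [0.5135, 0.0375, 0.0325]
orientation: [-0.483, 0.516, 0.482, 0.517]
ft_force: [-1.8, -0.1, 2.9]
width: 0.542
```

Contact felt (force changed from −1.7 to +2.9 N). Releasing partway, so the fingers clear the divider, then lifting.

Emit:
{"fn": "play_rows", "kwargs": {"steps": [{"xyz":[0,0,0],"angular":[0,0,0],"grip":0.35},{"xyz":[0,0,0],"angular":[0,0,0],"grip":0.35},{"xyz":[0,0,0],"angular":[0,0,0],"grip":0.35},{"xyz":[-0.01,0,0],"angular":[0,0,0],"grip":0.35},{"xyz":[-0.03,0,0],"angular":[0,0,0],"grip":0.35},{"xyz":[-0.04,0,0],"angular":[0,0,0],"grip":0.35},{"xyz":[-0.025,-0.02,0.01],"angular":[0,0,0],"grip":-1},{"xyz":[0,-0.04,0.025],"angular":[0,0,0],"grip":-1},{"xyz":[0,-0.035,0.026],"angular":[0,0,0],"grip":-1},{"xyz":[0,0,0],"angular":[0,0,0],"grip":-1},{"xyz":[0,0,0],"angular":[0,0,0],"grip":-1}]}}

```text
time: 10.15
position: [0.6119, 0.0923, 0.1371]
orientation: [-0.483, 0.516, 0.483, 0.516]
ft_force: [-0.5, -0.7, 1.1]
width: 0.286
```

```bash
cat > look.py <<'E'
import sys
exec(open('cs.py').read())
nm,view=sys.argv[1],sys.argv[2]
c=imaging.calibration(view); p,d=imaging.capture(view); np.savez(nm+".npz",p=p,d=d,**c)
cv2.imwrite(f"pics/{nm}.png",p[...,::-1])
W=world(c,d); q=W[...,:2]-C["o"]; X=q@C["ex"]; Y=q@C["ey"]; Z=W[...,2]
g=p.max(-1).astype(int)
for sgn in(1,-1):
    m=(X>-.12)&(X<.034)&(abs(Y-sgn*.119)<.022)&(Z>.058)&(Z<.078)&(g<110)
    n,l,st,ce=cv2.connectedComponentsWithStats(m.astype(np.uint8))
    for k in range(1,n):
        if st[k,4]>15:
            a=cast(c,*ce[k],.070)[:2]-C["o"]; print("knob",sgn,st[k],"x",(a@C["ex"]).round(4),"y",(a@C["ey"]).round(4))
m=(X>-.105)&(X<-.03)&(Y>.01)&(Y<.12)&(Z>.017)&(Z<.034)
if m.sum()>30:
    (a,b),r=cv2.minEnclosingCircle(np.stack([X[m],Y[m]],1).astype(np.float32)); print("bearing case",a,b,r,"z",np.percentile(Z[m],[5,50,95]))
E
python3 look.py w4 wrist
```

```text
t 10.15 case xyz 0.0237 0.1181 0.1371 world [0.6119 0.0923 0.1371] w 0.286 F [-0.5 -0.7  1.1]
angular still to turn (tool) [-0.0006 -0.0008  0.0007] q [ 0.01  0.38  1.51 -0.    1.25 -1.49]
knob 1 [231  30   5   9  34] x -0.1109 y 0.0993
knob 1 [249 155  21  22 359] x -0.0118 y 0.1191
bearing case -0.07290104031562805 0.056667741388082504 0.026155248284339905 z [0.02056638 0.02318329 0.02516274]
```

View pics/w4.png

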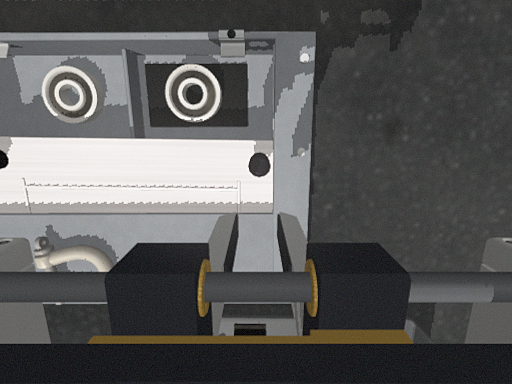

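The bearing lies flat on the pad at (193,94): centre at case (−0.073, 0.057), top at 23–24 mm, which is right for pad plus bearing. The left knob is at (259,165), case x −0.012. Going down behind the left knob and starting to push.

Emit:
{"fn": "play_rows", "kwargs": {"steps": [{"xyz":[0.02,0,0.001],"angular":[0,0,0],"grip":-1},{"xyz":[0.03,0,0],"angular":[0,0,0],"grip":-1},{"xyz":[0.01,0,0],"angular":[0,0,0],"grip":-1},{"xyz":[0,0.01,0],"angular":[0,0,0],"grip":-1},{"xyz":[0,0.006,0],"angular":[0,0,0],"grip":-1},{"xyz":[0,0.003,0],"angular":[0,0,0],"grip":-1},{"xyz":[0,0.003,0],"angular":[0,0,0],"grip":-1}]}}

```text
time: 10.9
position: [0.5914, 0.0942, 0.079]
orientation: [-0.484, 0.515, 0.481, 0.518]
ft_force: [3.1, -0.3, -0.1]
width: 0.007
```

```bash
python3 look.py w5 wrist
```

```text
t 10.9 case xyz 0.0032 0.1187 0.079 world [0.5914 0.0942 0.079 ] w 0.007 F [ 3.1 -0.3 -0.1]
angular still to turn (tool) [-0.0017 -0.0004  0.0061] q [ 0.01  0.41  1.61 -0.    1.12 -1.49]
knob 1 [221  35   7  13  60] x -0.1112 y 0.0997
knob 1 [244 188  29  36 689] x -0.0167 y 0.1185
bearing case -0.07327590882778168 0.05652038753032684 0.026372065767645836 z [0.0205325  0.02317348 0.02509935]
```

Emit:
{"fn": "play_rows", "kwargs": {"steps": [{"xyz":[0,0.003,0],"angular":[0,0,0],"grip":-1},{"xyz":[0,0.003,0],"angular":[0,0,0],"grip":-1}]}}

```text
time: 11.15
position: [0.5863, 0.0946, 0.0789]
orientation: [-0.485, 0.515, 0.481, 0.518]
ft_force: [4.3, -1.3, 1.6]
width: 0.005
```

Emit:
{"fn": "play_rows", "kwargs": {"steps": [{"xyz":[0,0.002,0],"angular":[0,0,0],"grip":-1},{"xyz":[0,0,0],"angular":[0,0,0],"grip":-1}]}}

```text
time: 11.35
position: [0.5844, 0.0946, 0.0788]
orientation: [-0.485, 0.515, 0.481, 0.518]
ft_force: [4.5, -1.2, 2.3]
width: 0.008
```

```bash
python3 look.py w6 wrist; python3 look.py t1 top
```

```text
t 11.35 case xyz -0.0039 0.1186 0.0788 world [0.5844 0.0946 0.0788] w 0.008 F [ 4.5 -1.2  2.3]
angular still to turn (tool) [-0.0017 -0.0007  0.007 ] q [ 0.02  0.39  1.63 -0.    1.12 -1.49]
knob 1 [222  48   6  12  56] x -0.1117 y 0.0996
knob 1 [243 188  29  36 695] x -0.0237 y 0.1182
bearing case -0.07285294681787491 0.056299325078725815 0.02647894248366356 z [0.02064187 0.0231637  0.02515952]
t 11.4 case xyz -0.0039 0.1185 0.0789 world [0.5844 0.0946 0.0789] w 0.004 F [ 5.1 -2.9  1.8]
angular still to turn (tool) [-0.0017 -0.0007  0.0069] q [ 0.02  0.39  1.63 -0.    1.12 -1.49]
knob -1 [300 208   6   5  25] x -0.0173 y -0.1194
bearing case -0.07166215777397156 0.043671537190675735 0.033151958137750626 z [0.01827436 0.02244004 0.02696564]
```

Emit:
{"fn": "play_rows", "kwargs": {"steps": [{"xyz":[0,-0.016,0],"angular":[0,0,0.006],"grip":-1},{"xyz":[0,0,-0.045],"angular":[0,0,0],"grip":-1},{"xyz":[0,0,-0.05],"angular":[0,0,0],"grip":-1},{"xyz":[0,0,-0.05],"angular":[0,0,0],"grip":-1},{"xyz":[0,0,-0.05],"angular":[0,0,0],"grip":-1},{"xyz":[0,0,-0.042],"angular":[0,0,0],"grip":-1},{"xyz":[0,0.004,0],"angular":[0,0,0],"grip":-1},{"xyz":[0,0.005,0],"angular":[0,0,0],"grip":-1},{"xyz":[0,0.004,0],"angular":[0,0,0],"grip":-1},{"xyz":[0,0.003,0],"angular":[0,0,0],"grip":-1}]}}

```text
time: 12.45
position: [0.5661, -0.1403, 0.0775]
orientation: [-0.482, 0.517, 0.484, 0.515]
ft_force: [2.4, -2.8, -0.2]
width: 0.004
```

Emit:
{"fn": "play_rows", "kwargs": {"steps": [{"xyz":[0,0.003,0],"angular":[0,0,0],"grip":-1},{"xyz":[0,0.002,0],"angular":[0,0,0],"grip":-1}]}}

```text
time: 12.65
position: [0.5611, -0.1401, 0.0775]
orientation: [-0.482, 0.517, 0.484, 0.515]
ft_force: [3.9, -0.8, -1.0]
width: 0.006
```

```bash
python3 look.py w7 wrist; python3 look.py t2 top
```

```text
t 12.65 case xyz -0.0115 -0.1171 0.0775 world [ 0.5611 -0.1401  0.0775] w 0.006 F [ 3.9 -0.8 -1. ]
angular still to turn (tool) [-0.0003 -0.0002 -0.0039] q [-0.39  0.38  1.65 -0.    1.12 -1.9 ]
knob -1 [283  63   9  12  87] x -0.1116 y -0.1005
knob -1 [238 188  32  37 726] x -0.0313 y -0.119
bearing case -0.07290259003639221 0.056226931512355804 0.02665616385638714 z [0.01921688 0.02275348 0.02505486]
t 12.7 case xyz -0.0118 -0.1172 0.0775 world [ 0.5608 -0.1401  0.0775] w 0.002 F [ 3.  -1.9 -0.3]
angular still to turn (tool) [-0.0006  0.     -0.0044] q [-0.39  0.38  1.65 -0.    1.12 -1.9 ]
knob 1 [210 204   5   6  26] x -0.0259 y 0.1172
bearing case -0.07214362174272537 0.05700916796922684 0.026190094649791718 z [0.01781539 0.02186639 0.02681702]
```

Emit:
{"fn": "play_rows", "kwargs": {"steps": [{"xyz":[0,-0.012,0],"angular":[0,0,-0.004],"grip":-1},{"xyz":[0,0,0.044],"angular":[0,0,0],"grip":-1},{"xyz":[0,0,0.05],"angular":[0,0,0],"grip":-1},{"xyz":[0,0,0.05],"angular":[0,0,0],"grip":-1},{"xyz":[0,0,0.05],"angular":[0,0,0],"grip":-1},{"xyz":[0,0,0.042],"angular":[0,0,0],"grip":-1},{"xyz":[0,0.004,0],"angular":[0,0,0],"grip":-1},{"xyz":[0,0.005,0],"angular":[0,0,0],"grip":-1},{"xyz":[0,0.004,0],"angular":[0,0,0],"grip":-1},{"xyz":[0,0.003,0],"angular":[0,0,0],"grip":-1},{"xyz":[0,0.002,0],"angular":[0,0,0],"grip":-1},{"xyz":[0,0,0],"angular":[0,0,0],"grip":-1}]}}

```text
time: 13.95
position: [0.5711, 0.0939, 0.0774]
orientation: [-0.482, 0.517, 0.482, 0.517]
ft_force: [1.9, 2.8, -1.1]
width: 0.001
```

```bash
python3 look.py w8 wrist|grep -v bearing; python3 look.py t3 top|grep knob
```

```text
t 13.95 case xyz -0.017 0.117 0.0774 world [0.5711 0.0939 0.0774] w 0.001 F [ 1.9  2.8 -1.1]
angular still to turn (tool) [-0.0034 -0.0002 -0.0001] q [ 0.01  0.37  1.66 -0.    1.11 -1.49]
knob 1 [225  72   6  12  55] x -0.1124 y 0.0996
knob 1 [244 188  30  37 710] x -0.037 y 0.1174
knob -1 [300 214   6   5  25] x -0.0331 y -0.1204
```

Emit:
{"fn": "play_rows", "kwargs": {"steps": [{"xyz":[0,-0.0095,0],"angular":[-0.003,0,0],"grip":-1},{"xyz":[0,0,-0.044],"angular":[0,0,0],"grip":-1},{"xyz":[0,0,-0.05],"angular":[0,0,0],"grip":-1},{"xyz":[0,0,-0.05],"angular":[0,0,0],"grip":-1},{"xyz":[0,0,-0.05],"angular":[0,0,0],"grip":-1},{"xyz":[0,0,-0.042],"angular":[0,0,0],"grip":-1},{"xyz":[0,0.004,0],"angular":[0,0,0],"grip":-1},{"xyz":[0,0.004,0],"angular":[0,0,0],"grip":-1},{"xyz":[0,0.004,0],"angular":[0,0,0],"grip":-1},{"xyz":[0,0.003,0],"angular":[0,0,0],"grip":-1},{"xyz":[0,0.0015,0],"angular":[0,0,0],"grip":-1},{"xyz":[0,0,0],"angular":[0,0,0],"grip":-1}]}}

```text
time: 15.25
position: [0.549, -0.1397, 0.0777]
orientation: [-0.484, 0.516, 0.484, 0.515]
ft_force: [2.3, -3.1, -1.1]
width: 0.002
```

```bash
python3 look.py w9 wrist|grep -v bearing
```

```text
t 15.25 case xyz -0.0236 -0.1175 0.0777 world [ 0.549  -0.1397  0.0777] w 0.002 F [ 2.3 -3.1 -1.1]
angular still to turn (tool) [ 0.0028 -0.0009  0.0003] q [-0.4   0.35  1.69 -0.    1.1  -1.91]
knob -1 [283  84  10  12  81] x -0.1124 y -0.1006
knob -1 [238 188  33  37 723] x -0.0435 y -0.1191
```

Emit:
{"fn": "play_rows", "kwargs": {"steps": [{"xyz":[0,-0.0105,0],"angular":[0.003,0,0],"grip":-1},{"xyz":[0,0,0.044],"angular":[0,0,0],"grip":-1},{"xyz":[0,0,0.05],"angular":[0,0,0],"grip":-1},{"xyz":[0,0,0.05],"angular":[0,0,0],"grip":-1},{"xyz":[0,0,0.05],"angular":[0,0,0],"grip":-1},{"xyz":[0,0,0.042],"angular":[0,0,0],"grip":-1},{"xyz":[0,0.004,0],"angular":[0,0,0],"grip":-1},{"xyz":[0,0.004,0],"angular":[0,0,0],"grip":-1},{"xyz":[0,0.004,0],"angular":[0,0,0],"grip":-1},{"xyz":[0,0.003,0],"angular":[0,0,0],"grip":-1},{"xyz":[0,0.0025,0],"angular":[0,0,0],"grip":-1},{"xyz":[0,0,0],"angular":[0,0,0],"grip":-1}]}}

```text
time: 16.5
position: [0.5578, 0.0948, 0.0774]
orientation: [-0.482, 0.517, 0.482, 0.517]
ft_force: [2.4, 2.8, -0.6]
width: 0.004
```

Emit:
{"fn": "play_rows", "kwargs": {"steps": [{"xyz":[0,-0.011,0],"angular":[0,0,0],"grip":-1},{"xyz":[0,0,-0.044],"angular":[0,0,0],"grip":-1},{"xyz":[0,0,-0.05],"angular":[0,0,0],"grip":-1},{"xyz":[0,0,-0.05],"angular":[0,0,0],"grip":-1},{"xyz":[0,0,-0.05],"angular":[0,0,0],"grip":-1},{"xyz":[0,0,-0.042],"angular":[0,0,0],"grip":-1},{"xyz":[0,0.004,0],"angular":[0,0,0],"grip":-1},{"xyz":[0,0.004,0],"angular":[0,0,0],"grip":-1},{"xyz":[0,0.004,0],"angular":[0,0,0],"grip":-1},{"xyz":[0,0.003,0],"angular":[0,0,0],"grip":-1},{"xyz":[0,0.003,0],"angular":[0,0,0],"grip":-1},{"xyz":[0,0,0],"angular":[0,0,0],"grip":-1}]}}

```text
time: 17.7
position: [0.5348, -0.1386, 0.0776]
orientation: [-0.483, 0.517, 0.483, 0.516]
ft_force: [2.2, -2.2, 0.6]
width: 0.005
```

```bash
python3 look.py w10 wrist|grep -v bearing
```

```text
t 17.7 case xyz -0.0378 -0.1174 0.0776 world [ 0.5348 -0.1386  0.0776] w 0.005 F [ 2.2 -2.2  0.6]
angular still to turn (tool) [-0.0003 -0.0007 -0.    ] q [-0.41  0.33  1.72 -0.    1.09 -1.91]
knob -1 [283 108   8  11  77] x -0.1134 y -0.1005
knob -1 [239 188  32  37 721] x -0.0577 y -0.1191
```

Emit:
{"fn": "play_rows", "kwargs": {"steps": [{"xyz":[0,-0.0115,0],"angular":[0,0,0],"grip":-1},{"xyz":[0,0,0.044],"angular":[0,0,0],"grip":-1},{"xyz":[0,0,0.05],"angular":[0,0,0],"grip":-1},{"xyz":[0,0,0.05],"angular":[0,0,0],"grip":-1},{"xyz":[0,0,0.05],"angular":[0,0,0],"grip":-1},{"xyz":[0,0,0.042],"angular":[0,0,0],"grip":-1},{"xyz":[0,0.004,0],"angular":[0,0,0],"grip":-1},{"xyz":[0,0.004,0],"angular":[0,0,0],"grip":-1},{"xyz":[0,0.004,0],"angular":[0,0,0],"grip":-1},{"xyz":[0,0.004,0],"angular":[0,0,0],"grip":-1},{"xyz":[0,0.0025,0],"angular":[0,0,0],"grip":-1},{"xyz":[0,0,0],"angular":[0,0,0],"grip":-1}]}}

```text
time: 18.95
position: [0.5436, 0.0958, 0.0774]
orientation: [-0.482, 0.517, 0.482, 0.517]
ft_force: [1.2, 1.7, -0.5]
width: 0.005
```

Emit:
{"fn": "play_rows", "kwargs": {"steps": [{"xyz":[0,-0.011,0],"angular":[0,0,0],"grip":-1},{"xyz":[0,0,-0.044],"angular":[0,0,0],"grip":-1},{"xyz":[0,0,-0.05],"angular":[0,0,0],"grip":-1},{"xyz":[0,0,-0.05],"angular":[0,0,0],"grip":-1},{"xyz":[0,0,-0.05],"angular":[0,0,0],"grip":-1},{"xyz":[0,0,-0.042],"angular":[0,0,0],"grip":-1},{"xyz":[0,0.004,0],"angular":[0,0,0],"grip":-1},{"xyz":[0,0.004,0],"angular":[0,0,0],"grip":-1},{"xyz":[0,0.004,0],"angular":[0,0,0],"grip":-1},{"xyz":[0,0.003,0],"angular":[0,0,0],"grip":-1},{"xyz":[0,0.003,0],"angular":[0,0,0],"grip":-1},{"xyz":[0,0,0],"angular":[0,0,0],"grip":-1}]}}

```text
time: 20.15
position: [0.521, -0.1377, 0.0777]
orientation: [-0.483, 0.517, 0.483, 0.516]
ft_force: [2.4, -2.6, -0.1]
width: 0.006
```

```bash
python3 look.py w11 wrist|grep -v bearing; python3 look.py t4 top|grep -v angular
```

```text
t 20.15 case xyz -0.0517 -0.1174 0.0777 world [ 0.521  -0.1377  0.0777] w 0.006 F [ 2.4 -2.6 -0.1]
angular still to turn (tool) [-0.0003 -0.0008  0.0003] q [-0.42  0.3   1.76 -0.    1.08 -1.92]
knob -1 [282 131   9  10  70] x -0.1143 y -0.1005
knob -1 [238 188  33  37 724] x -0.0715 y -0.1191
t 20.2 case xyz -0.0517 -0.1174 0.0777 world [ 0.521  -0.1377  0.0777] w 0.006 F [ 2.8 -2.9  1.1]
knob 1 [208 219   6   6  19] x -0.0653 y 0.1176
bearing case -0.08641790598630905 0.056976623833179474 0.02034405991435051 z [0.01880774 0.02201587 0.02669971]
```

Emit:
{"fn": "play_rows", "kwargs": {"steps": [{"xyz":[0,-0.011,0],"angular":[0,0,0],"grip":-1},{"xyz":[0,0,0.044],"angular":[0,0,0],"grip":-1},{"xyz":[0,0,0.05],"angular":[0,0,0],"grip":-1},{"xyz":[0,0,0.05],"angular":[0,0,0],"grip":-1},{"xyz":[0,0,0.05],"angular":[0,0,0],"grip":-1},{"xyz":[0,0,0.042],"angular":[0,0,0],"grip":-1},{"xyz":[0,0.004,0],"angular":[0,0,0],"grip":-1},{"xyz":[0,0.004,0],"angular":[0,0,0],"grip":-1},{"xyz":[0,0.004,0],"angular":[0,0,0],"grip":-1},{"xyz":[0,0.004,0],"angular":[0,0,0],"grip":-1},{"xyz":[0,0.0015,0],"angular":[0,0,0],"grip":-1},{"xyz":[0,0,0],"angular":[0,0,0],"grip":-1}]}}

```text
time: 21.45
position: [0.5303, 0.0967, 0.0774]
orientation: [-0.482, 0.517, 0.482, 0.517]
ft_force: [1.4, 2.2, -0.7]
width: 0.004
```

Emit:
{"fn": "play_rows", "kwargs": {"steps": [{"xyz":[0,-0.0105,0],"angular":[0,0,0],"grip":-1},{"xyz":[0,0,-0.044],"angular":[0,0,0],"grip":-1},{"xyz":[0,0,-0.05],"angular":[0,0,0],"grip":-1},{"xyz":[0,0,-0.05],"angular":[0,0,0],"grip":-1},{"xyz":[0,0,-0.05],"angular":[0,0,0],"grip":-1},{"xyz":[0,0,-0.042],"angular":[0,0,0],"grip":-1},{"xyz":[0,0.004,0],"angular":[0,0,0],"grip":-1},{"xyz":[0,0.004,0],"angular":[0,0,0],"grip":-1},{"xyz":[0,0.004,0],"angular":[0,0,0],"grip":-1},{"xyz":[0,0.0025,0],"angular":[0,0,0],"grip":-1},{"xyz":[0,0,0],"angular":[0,0,0],"grip":-1}]}}

```text
time: 22.55
position: [0.5107, -0.137, 0.0777]
orientation: [-0.484, 0.516, 0.483, 0.516]
ft_force: [3.1, -2.5, -0.5]
width: 0.008
```

Emit:
{"fn": "play_rows", "kwargs": {"steps": [{"xyz":[0,-0.008,0],"angular":[0,0,0],"grip":-1},{"xyz":[0,0,0.044],"angular":[0,0,0],"grip":-1},{"xyz":[0,0,0.05],"angular":[0,0,0],"grip":-1},{"xyz":[0,0,0.05],"angular":[0,0,0],"grip":-1},{"xyz":[0,0,0.05],"angular":[0,0,0],"grip":-1},{"xyz":[0,0,0.042],"angular":[0,0,0],"grip":-1},{"xyz":[0,0.004,0],"angular":[0,0,0],"grip":-1},{"xyz":[0,0.004,0],"angular":[0,0,0],"grip":-1},{"xyz":[0,0.002,0],"angular":[0,0,0],"grip":-1},{"xyz":[0,0.001,0],"angular":[0,0,0],"grip":-1},{"xyz":[0,0,0],"angular":[0,0,0],"grip":-1}]}}

```text
time: 23.65
position: [0.5238, 0.0971, 0.0775]
orientation: [-0.482, 0.517, 0.482, 0.517]
ft_force: [3.4, 3.2, -1.0]
width: 0.0
```

Emit:
{"fn": "play_rows", "kwargs": {"steps": [{"xyz":[0,0.001,0],"angular":[0,0,0],"grip":-1},{"xyz":[0,0,0],"angular":[0,0,0],"grip":-1}]}}

```text
time: 23.85
position: [0.5228, 0.0973, 0.0774]
orientation: [-0.483, 0.517, 0.482, 0.517]
ft_force: [3.6, 1.4, -0.5]
width: 0.001
```

Emit:
{"fn": "play_rows", "kwargs": {"steps": [{"xyz":[0,0.001,0],"angular":[0,0,0],"grip":-1},{"xyz":[0,0,0],"angular":[0,0,0],"grip":-1}]}}

```text
time: 24.05
position: [0.5217, 0.0975, 0.0774]
orientation: [-0.483, 0.517, 0.482, 0.517]
ft_force: [3.0, 0.5, 0.3]
width: 0.008
```

Emit:
{"fn": "play_rows", "kwargs": {"steps": [{"xyz":[0,-0.009,0],"angular":[0,0,0],"grip":-1},{"xyz":[0,0,-0.044],"angular":[0,0,0],"grip":-1},{"xyz":[0,0,-0.05],"angular":[0,0,0],"grip":-1},{"xyz":[0,0,-0.05],"angular":[0,0,0],"grip":-1},{"xyz":[0,0,-0.05],"angular":[0,0,0],"grip":-1},{"xyz":[0,0,-0.042],"angular":[0,0,0],"grip":-1},{"xyz":[0,0.004,0],"angular":[0,0,0],"grip":-1},{"xyz":[0,0.003,0],"angular":[0,0,0],"grip":-1},{"xyz":[0,0.002,0],"angular":[0,0,0],"grip":-1},{"xyz":[0,0,0],"angular":[0,0,0],"grip":-1}]}}

```text
time: 25.05
position: [0.5063, -0.137, 0.0776]
orientation: [-0.484, 0.516, 0.482, 0.516]
ft_force: [3.2, -3.2, -1.6]
width: 0.005
```

Emit:
{"fn": "play_rows", "kwargs": {"steps": [{"xyz":[0,0.0015,0],"angular":[0,0,0],"grip":-1},{"xyz":[0,0,0],"angular":[0,0,0],"grip":-1}]}}

```text
time: 25.25
position: [0.5058, -0.1369, 0.0777]
orientation: [-0.485, 0.516, 0.482, 0.516]
ft_force: [5.3, -4.4, -4.0]
width: 0.004
```

Emit:
{"fn": "play_rows", "kwargs": {"steps": [{"xyz":[0,0.001,0],"angular":[0,0,0],"grip":-1},{"xyz":[0,0,0],"angular":[0,0,0],"grip":-1}]}}

```text
time: 25.45
position: [0.5055, -0.1369, 0.0778]
orientation: [-0.486, 0.515, 0.481, 0.517]
ft_force: [7.8, -4.2, -5.5]
width: 0.0
```

Emit:
{"fn": "play_rows", "kwargs": {"steps": [{"xyz":[0,0.002,0],"angular":[0,0,0],"grip":-1},{"xyz":[0,0,0],"angular":[0,0,0],"grip":-1}]}}

```text
time: 25.65
position: [0.5044, -0.1368, 0.0779]
orientation: [-0.486, 0.515, 0.481, 0.517]
ft_force: [8.7, -4.1, -7.7]
width: 0.006
```

Emit:
{"fn": "play_rows", "kwargs": {"steps": [{"xyz":[0,0.0015,0],"angular":[0,0,0],"grip":-1},{"xyz":[0,0,0],"angular":[0,0,0],"grip":-1}]}}

```text
time: 25.85
position: [0.5039, -0.1368, 0.0781]
orientation: [-0.487, 0.515, 0.48, 0.518]
ft_force: [11.6, -5.9, -8.7]
width: 0.009
```

```bash
python3 look.py w12 wrist|grep -v bearing
```

```text
t 25.85 case xyz -0.0688 -0.1177 0.0781 world [ 0.5039 -0.1368  0.0781] w 0.009 F [11.6 -5.9 -8.7]
angular still to turn (tool) [ 0.0009 -0.0034  0.01  ] q [-0.43  0.26  1.81  0.    1.06 -1.94]
knob -1 [282 157   9  10  71] x -0.1155 y -0.1006
knob -1 [239 189  32  35 711] x -0.0883 y -0.119
```

Emit:
{"fn": "play_rows", "kwargs": {"steps": [{"xyz":[0,0.002,0],"angular":[0,0,0],"grip":-1},{"xyz":[0,0,0],"angular":[0,0,0],"grip":-1}]}}

```text
time: 26.1
position: [0.5025, -0.1366, 0.0784]
orientation: [-0.487, 0.514, 0.48, 0.518]
ft_force: [12.0, -2.9, -7.9]
width: 0.005
```

Emit:
{"fn": "play_rows", "kwargs": {"steps": [{"xyz":[0,0.0015,0],"angular":[0,0,0],"grip":-1},{"xyz":[0,0,0],"angular":[0,0,0],"grip":-1}]}}

```text
time: 26.3
position: [0.5021, -0.1366, 0.0789]
orientation: [-0.488, 0.514, 0.479, 0.519]
ft_force: [14.6, -4.5, -8.2]
width: 0.005
```

Emit:
{"fn": "play_rows", "kwargs": {"steps": [{"xyz":[0,0.002,0],"angular":[0,0,0],"grip":-1},{"xyz":[0,0,0],"angular":[0,0,0],"grip":-1}]}}

```text
time: 26.5
position: [0.5016, -0.1366, 0.0794]
orientation: [-0.488, 0.513, 0.478, 0.52]
ft_force: [17.5, -2.9, -8.9]
width: 0.003
```

Emit:
{"fn": "play_rows", "kwargs": {"steps": [{"xyz":[0,0.001,0],"angular":[0,0,0],"grip":-1},{"xyz":[0,0,0],"angular":[0,0,0],"grip":-1}]}}

```text
time: 26.7
position: [0.5015, -0.1366, 0.0795]
orientation: [-0.489, 0.512, 0.477, 0.52]
ft_force: [19.3, -3.3, -10.9]
width: 0.005
```

Emit:
{"fn": "play_rows", "kwargs": {"steps": [{"xyz":[0,-0.015,0],"angular":[0,0,0],"grip":-1},{"xyz":[0,0,0.044],"angular":[0,0,0],"grip":-1},{"xyz":[0,0,0.05],"angular":[0,0,0],"grip":-1},{"xyz":[0,0,0.05],"angular":[0,0,0],"grip":-1},{"xyz":[0,0,0.05],"angular":[0,0,0],"grip":-1},{"xyz":[0,0,0.042],"angular":[0,0,0],"grip":-1},{"xyz":[0,0.002,0],"angular":[0,0,0],"grip":-1},{"xyz":[0,0,0],"angular":[0,0,0],"grip":-1}]}}

```text
time: 27.5
position: [0.5221, 0.1024, 0.0777]
orientation: [-0.484, 0.514, 0.484, 0.516]
ft_force: [3.6, 3.6, -0.4]
width: 0.004
```

```bash
python3 look.py w13 wrist|grep -v bearing;  python3 look.py t5 top|grep knob
```

```text
t 27.5 case xyz -0.0665 0.1222 0.0777 world [0.5221 0.1024 0.0777] w 0.004 F [ 3.6  3.6 -0.4]
angular still to turn (tool) [0.0041 0.0019 0.0018] q [ 0.03  0.29  1.78  0.    1.08 -1.48]
knob 1 [220 153   5  10  39] x -0.1158 y 0.0999
knob 1 [239 188  29  36 709] x -0.0866 y 0.1193
knob -1 [298 235   5   5  18] x -0.0893 y -0.1182
```

Emit:
{"fn": "play_rows", "kwargs": {"steps": [{"xyz":[0,-0.002,0],"angular":[0.004,0,0],"grip":-1},{"xyz":[0,0,-0.003],"angular":[0,0,0],"grip":-1},{"xyz":[0,0.003,0],"angular":[0,0,0],"grip":-1},{"xyz":[0,0.0015,0],"angular":[0,0,0],"grip":-1},{"xyz":[0,0,0],"angular":[0,0,0],"grip":-1}]}}

```text
time: 28.1
position: [0.5212, 0.0941, 0.0773]
orientation: [-0.483, 0.517, 0.48, 0.519]
ft_force: [6.5, -0.6, -6.3]
width: 0.005
```

Emit:
{"fn": "play_rows", "kwargs": {"steps": [{"xyz":[0,0.002,0],"angular":[0,0,0],"grip":-1},{"xyz":[0,0,0],"angular":[0,0,0],"grip":-1}]}}

```text
time: 28.3
position: [0.5203, 0.0943, 0.0775]
orientation: [-0.483, 0.516, 0.479, 0.52]
ft_force: [10.0, -0.2, -6.7]
width: 0.008
```

Emit:
{"fn": "play_rows", "kwargs": {"steps": [{"xyz":[0,0.002,0],"angular":[0,0,0],"grip":-1},{"xyz":[0,0,0],"angular":[0,0,0],"grip":-1}]}}

```text
time: 28.5
position: [0.5196, 0.0944, 0.0779]
orientation: [-0.484, 0.516, 0.479, 0.52]
ft_force: [10.2, -1.3, -8.2]
width: 0.004
```

Emit:
{"fn": "play_rows", "kwargs": {"steps": [{"xyz":[0,0.0015,0],"angular":[0,0,0],"grip":-1},{"xyz":[0,0,0],"angular":[0,0,0],"grip":-1}]}}

```text
time: 28.7
position: [0.5191, 0.0944, 0.0783]
orientation: [-0.484, 0.515, 0.478, 0.521]
ft_force: [12.6, -0.7, -8.4]
width: 0.005
```

Emit:
{"fn": "play_rows", "kwargs": {"steps": [{"xyz":[0,0.002,0],"angular":[0,0,0],"grip":-1},{"xyz":[0,0,0],"angular":[0,0,0],"grip":-1}]}}

```text
time: 28.9
position: [0.5184, 0.0945, 0.0787]
orientation: [-0.485, 0.514, 0.477, 0.522]
ft_force: [14.1, -0.5, -9.5]
width: 0.001
```

Emit:
{"fn": "play_rows", "kwargs": {"steps": [{"xyz":[0,0.002,0],"angular":[0,0,0],"grip":-1},{"xyz":[0,0,0],"angular":[0,0,0],"grip":-1}]}}

```text
time: 29.1
position: [0.5167, 0.0946, 0.0788]
orientation: [-0.485, 0.514, 0.477, 0.522]
ft_force: [13.9, -0.3, -9.6]
width: 0.004
```

Emit:
{"fn": "play_rows", "kwargs": {"steps": [{"xyz":[0,0.0015,0],"angular":[0,0,0],"grip":-1},{"xyz":[0,0,0],"angular":[0,0,0],"grip":-1}]}}

```text
time: 29.3
position: [0.5165, 0.0946, 0.0789]
orientation: [-0.486, 0.514, 0.476, 0.523]
ft_force: [16.8, -1.5, -13.0]
width: 0.006
```

Emit:
{"fn": "play_rows", "kwargs": {"steps": [{"xyz":[0,0.002,0],"angular":[0,0,0],"grip":-1},{"xyz":[0,0,0],"angular":[0,0,0],"grip":-1}]}}

```text
time: 29.5
position: [0.5162, 0.0946, 0.0791]
orientation: [-0.487, 0.513, 0.475, 0.524]
ft_force: [21.7, -0.8, -16.4]
width: 0.003
```

Emit:
{"fn": "play_rows", "kwargs": {"steps": [{"xyz":[0,0.0015,0],"angular":[0,0,0],"grip":-1},{"xyz":[0,0,0],"angular":[0,0,0],"grip":-1}]}}

```text
time: 29.7
position: [0.516, 0.0946, 0.0792]
orientation: [-0.488, 0.512, 0.474, 0.525]
ft_force: [25.4, -0.9, -19.9]
width: 0.004
```

Emit:
{"fn": "play_rows", "kwargs": {"steps": [{"xyz":[0,-0.018,0],"angular":[0,0,0],"grip":-1},{"xyz":[0,0,-0.044],"angular":[0,0,0],"grip":-1},{"xyz":[0,0,-0.05],"angular":[0,0,0],"grip":-1},{"xyz":[0,0,-0.05],"angular":[0,0,0],"grip":-1},{"xyz":[0,0,-0.05],"angular":[0,0,0],"grip":-1},{"xyz":[0,0,-0.042],"angular":[0,0,0],"grip":-1},{"xyz":[0,0,0],"angular":[0,0,0],"grip":-1}]}}

```text
time: 30.4
position: [0.5047, -0.1456, 0.0775]
orientation: [-0.48, 0.52, 0.479, 0.519]
ft_force: [-0.6, 0.4, -0.2]
width: 0.007
```

```bash
python3 look.py w14 wrist|grep -v bearing;  python3 look.py t6 top|grep knob
```

```text
t 30.4 case xyz -0.0674 -0.1264 0.0775 world [ 0.5047 -0.1456  0.0775] w 0.007 F [-0.6  0.4 -0.2]
angular still to turn (tool) [-0.013  -0.0019 -0.0007] q [-0.44  0.27  1.79 -0.    1.08 -1.93]
knob -1 [294 155   9  10  77] x -0.1153 y -0.101
knob -1 [255 186  29  30 661] x -0.0898 y -0.119
knob -1 [250 213  11  12  66] x -0.0774 y -0.1271
knob 1 [207 228   6   6  22] x -0.0894 y 0.1177
```

Emit:
{"fn": "play_rows", "kwargs": {"steps": [{"xyz":[0,0,0.008],"angular":[-0.013,0,0],"grip":-1},{"xyz":[0,0.003,0],"angular":[0,0,0],"grip":-1},{"xyz":[0,0.002,0],"angular":[0,0,0],"grip":-1},{"xyz":[0,0.002,0],"angular":[0,0,0],"grip":-1},{"xyz":[0,0,0],"angular":[0,0,0],"grip":-1}]}}

```text
time: 31.0
position: [0.5031, -0.1302, 0.0778]
orientation: [-0.488, 0.512, 0.483, 0.516]
ft_force: [9.9, 2.0, -7.6]
width: 0.003
```

Emit:
{"fn": "play_rows", "kwargs": {"steps": [{"xyz":[0,0.002,0],"angular":[0,0,0],"grip":-1},{"xyz":[0,0,0],"angular":[0,0,0],"grip":-1}]}}

```text
time: 31.2
position: [0.5024, -0.1302, 0.0782]
orientation: [-0.489, 0.511, 0.482, 0.517]
ft_force: [12.6, 2.3, -9.0]
width: 0.006
```

Emit:
{"fn": "play_rows", "kwargs": {"steps": [{"xyz":[0,0.002,0],"angular":[0,0,0],"grip":-1},{"xyz":[0,0,0],"angular":[0,0,0],"grip":-1}]}}

```text
time: 31.4
position: [0.502, -0.1302, 0.0787]
orientation: [-0.489, 0.511, 0.481, 0.518]
ft_force: [15.4, 1.5, -10.2]
width: 0.005
```

Emit:
{"fn": "play_rows", "kwargs": {"steps": [{"xyz":[0,0.0025,0],"angular":[0,0,0],"grip":-1},{"xyz":[0,0,0],"angular":[0,0,0],"grip":-1}]}}

```text
time: 31.6
position: [0.5017, -0.1302, 0.0789]
orientation: [-0.491, 0.509, 0.48, 0.519]
ft_force: [20.8, 2.7, -15.1]
width: 0.002
```

Emit:
{"fn": "play_rows", "kwargs": {"steps": [{"xyz":[0,0.002,0],"angular":[0,0,0],"grip":-1},{"xyz":[0,0,0],"angular":[0,0,0],"grip":-1}]}}

```text
time: 31.8
position: [0.5015, -0.1302, 0.079]
orientation: [-0.492, 0.508, 0.479, 0.52]
ft_force: [25.0, 3.9, -18.1]
width: 0.009
```

```bash
python3 cs.py;  python3 look.py t7 top|grep knob; python3 look.py w15 wrist|grep knob
```

```text
t 31.8 case xyz -0.0716 -0.1112 0.079 world [ 0.5015 -0.1302  0.079 ] w 0.009 F [ 25.    3.9 -18.1]
angular still to turn (tool) [ 0.0078 -0.0004  0.025 ] q [-0.43  0.24  1.83  0.01  1.05 -1.94]
knob 1 [208 229   5   5  19] x -0.0903 y 0.1175
knob -1 [272 161   9  10  74] x -0.1158 y -0.1001
knob -1 [232 189  29  35 718] x -0.0905 y -0.1183
```

Emit:
{"fn": "play_rows", "kwargs": {"steps": [{"xyz":[0,-0.018,0],"angular":[0,0,0],"grip":-1},{"xyz":[-0.04,0,0],"angular":[0,0,0],"grip":-1},{"xyz":[-0.04,0,0.01],"angular":[0.008,0,0],"grip":-1},{"xyz":[-0.04,-0.01,0.03],"angular":[0,0,0],"grip":-1},{"xyz":[-0.04,-0.02,0.04],"angular":[0,0,0],"grip":-1},{"xyz":[0,-0.02,0.04],"angular":[0,0,0],"grip":-1},{"xyz":[0,0,0],"angular":[0,0,0],"grip":-1},{"xyz":[0,0,0],"angular":[0,0,0],"grip":-1}]}}

```text
time: 32.7
position: [0.562, -0.021, 0.2293]
orientation: [-0.484, 0.516, 0.484, 0.515]
ft_force: [-0.8, -0.5, -0.5]
width: 0.0
```

```bash
python3 look.py w16 wrist; python3 look.py t8 top|grep knob; python3 - <<'E'
import cv2
a=cv2.imread("pics/w16.png"); cv2.imwrite("pics/w16b.png",cv2.resize(a[40:260],None,fx=1.56,fy=1.56,interpolation=cv2.INTER_CUBIC))
E
```

```text
t 32.7 case xyz -0.0186 0.0017 0.2293 world [ 0.562  -0.021   0.2293] w 0.0 F [-0.8 -0.5 -0.5]
angular still to turn (tool) [ 0.0037 -0.0009 -0.002 ] q [-0.19  0.18  1.57 -0.    1.4  -1.7 ]
knob 1 [353 114  18  17 226] x -0.0903 y 0.1183
knob -1 [168  98   4   5  17] x -0.113 y -0.0961
knob -1 [143 114  19  16 235] x -0.0897 y -0.1179
knob 1 [207 228   5   6  20] x -0.0892 y 0.1183
knob -1 [298 235   6   5  22] x -0.0886 y -0.1182
```

View pics/w16b.png

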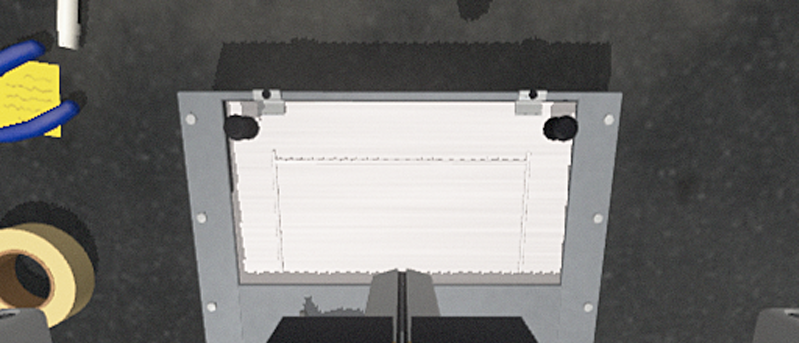

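Both clips overlap the cover edge and both knobs are level, at (241,127) and (560,128): case x −0.0897 on the right and −0.0903 on the left, against the home value −0.089. There is time left, so I'll press the left end once more, in case it shifted while I pressed the right.

Emit:
{"fn": "play_rows", "kwargs": {"steps": [{"xyz":[0,0,0.04],"angular":[0.004,0,0],"grip":-1},{"xyz":[0,0,0.04],"angular":[0,0,0],"grip":-1},{"xyz":[0.02,0.0,0.037],"angular":[0,0,0],"grip":-1},{"xyz":[0.04,-0.041,0],"angular":[0,0,0],"grip":-1},{"xyz":[0,0.041,0],"angular":[0,0,0],"grip":-1},{"xyz":[0,0.041,0],"angular":[0,0,0],"grip":-1},{"xyz":[0.04,0,0],"angular":[0,0,0],"grip":-1},{"xyz":[0.035,0,0],"angular":[0,0,0],"grip":-1},{"xyz":[0.014,0,0],"angular":[0,0,0],"grip":-1},{"xyz":[0,0,0],"angular":[0,0,0],"grip":-1}]}}

```text
time: 33.8
position: [0.522, 0.0958, 0.0832]
orientation: [-0.48, 0.52, 0.483, 0.516]
ft_force: [-0.4, 0.0, 0.4]
width: 0.003
```

```bash
python3 cs.py
```

```text
t 33.8 case xyz -0.0662 0.1157 0.0832 world [0.522  0.0958 0.0832] w 0.003 F [-0.4  0.   0.4]
angular still to turn (tool) [-0.0061 -0.0012 -0.0069] q [ 0.02  0.28  1.77 -0.    1.1  -1.48]
```

Emit:
{"fn": "play_rows", "kwargs": {"steps": [{"xyz":[0.005,0,0.002],"angular":[-0.006,0,-0.007],"grip":-1},{"xyz":[0,0.003,0],"angular":[0,0,0],"grip":-1},{"xyz":[0,0.002,0],"angular":[0,0,0],"grip":-1},{"xyz":[0,0.002,0],"angular":[0,0,0],"grip":-1},{"xyz":[0,0,0],"angular":[0,0,0],"grip":-1}]}}

```text
time: 34.3
position: [0.5184, 0.0994, 0.0818]
orientation: [-0.486, 0.514, 0.481, 0.518]
ft_force: [0.7, -0.1, -0.5]
width: 0.005
```

Emit:
{"fn": "play_rows", "kwargs": {"steps": [{"xyz":[0,0.002,0],"angular":[0,0,0],"grip":-1},{"xyz":[0,0,0],"angular":[0,0,0],"grip":-1}]}}

```text
time: 34.5
position: [0.5181, 0.0994, 0.0819]
orientation: [-0.487, 0.513, 0.48, 0.519]
ft_force: [5.1, 1.1, -0.3]
width: 0.003
```

Emit:
{"fn": "play_rows", "kwargs": {"steps": [{"xyz":[0,0.002,0],"angular":[0,0,0],"grip":-1},{"xyz":[0,0,0],"angular":[0,0,0],"grip":-1}]}}

```text
time: 34.7
position: [0.5178, 0.0994, 0.082]
orientation: [-0.487, 0.512, 0.479, 0.52]
ft_force: [8.4, 0.2, -4.7]
width: 0.004
```

Emit:
{"fn": "play_rows", "kwargs": {"steps": [{"xyz":[0,0.003,0],"angular":[0,0,0],"grip":-1},{"xyz":[0,0,0],"angular":[0,0,0],"grip":-1}]}}

```text
time: 34.9
position: [0.5168, 0.0995, 0.0825]
orientation: [-0.489, 0.511, 0.478, 0.521]
ft_force: [13.0, -0.3, -7.1]
width: 0.003
```

Emit:
{"fn": "play_rows", "kwargs": {"steps": [{"xyz":[0,0.003,0],"angular":[0,0,0],"grip":-1},{"xyz":[0,0,0],"angular":[0,0,0],"grip":-1}]}}

```text
time: 35.1
position: [0.5161, 0.0995, 0.0832]
orientation: [-0.49, 0.51, 0.477, 0.522]
ft_force: [16.9, 0.8, -9.4]
width: 0.004
```

Emit:
{"fn": "play_rows", "kwargs": {"steps": [{"xyz":[0,0.001,0],"angular":[0,0,0],"grip":-1},{"xyz":[0,0,0],"angular":[0,0,0],"grip":-1}]}}

```text
time: 35.3
position: [0.5161, 0.0995, 0.0833]
orientation: [-0.49, 0.509, 0.476, 0.523]
ft_force: [18.3, -1.0, -9.4]
width: 0.001
```

Emit:
{"fn": "play_rows", "kwargs": {"steps": [{"xyz":[0,-0.02,0],"angular":[0,0,0],"grip":-1},{"xyz":[-0.04,0,0],"angular":[0,0,0],"grip":-1},{"xyz":[-0.04,0,0],"angular":[0,0,0],"grip":-1},{"xyz":[-0.04,-0.01,-0.03],"angular":[0,0,0],"grip":-1},{"xyz":[-0.03,-0.02,-0.04],"angular":[0,0,0],"grip":-1},{"xyz":[0,-0.015,-0.05],"angular":[0,0,0],"grip":-1},{"xyz":[0,0,0],"angular":[0,0,0],"grip":-1},{"xyz":[0,0,0],"angular":[0,0,0],"grip":-1}]}}

```text
time: 36.1
position: [0.5601, -0.0188, 0.2275]
orientation: [-0.484, 0.516, 0.482, 0.518]
ft_force: [-1.3, -0.2, -0.7]
width: 0.007
```

```bash
python3 look.py w17 wrist; python3 look.py t9 top|grep knob; python3 - <<'E'
from h import *
C=np.load("case.npz")
# gap between cover front edge / knob and case front edge, per end: front outline vs knob centre along case x (same camera)
for nm in("w16","w17"):
    z=np.load(nm+".npz"); g=z["p"].max(-1).astype(int); W=world(z,z["d"])
    q=W[...,:2]-C["o"];X=q@C["ex"];Y=q@C["ey"];Z=W[...,2]
    for s in(1,-1):
        for y0 in (.119,.075,.05):
            m=(abs(Y-s*y0)<.006)&(g>200)&(Z>.035)&(Z<.056)&(X<-.05)
            f=(abs(Y-s*y0)<.006)&(Z>.045)&(Z<.066)&(X<-.095)
            if m.any(): print(nm,s,y0,"cover front",np.percentile(X[m],2).round(4),"case front",np.percentile(X[f],2).round(4))
E
```

```text
t 36.1 case xyz -0.0206 0.0038 0.2275 world [ 0.5601 -0.0188  0.2275] w 0.007 F [-1.3 -0.2 -0.7]
angular still to turn (tool) [-0.0013  0.0005  0.0036] q [-0.19  0.17  1.58  0.    1.39 -1.69]
knob 1 [351 114  18  17 234] x -0.0907 y 0.1183
knob -1 [165  99   4   6  20] x -0.1131 y -0.096
knob -1 [140 115  19  17 238] x -0.0898 y -0.1179
knob -1 [298 235   6   5  24] x -0.0887 y -0.1183
w16 1 0.119 cover front -0.1073 case front -0.116
w16 1 0.075 cover front -0.108 case front -0.1158
w16 1 0.05 cover front -0.1086 case front -0.1157
w16 -1 0.119 cover front -0.1055 case front -0.115
w16 -1 0.075 cover front -0.1092 case front -0.1152
w16 -1 0.05 cover front -0.1086 case front -0.1153
w17 1 0.119 cover front -0.1062 case front -0.1152
w17 1 0.075 cover front -0.1082 case front -0.1153
w17 1 0.05 cover front -0.1083 case front -0.1153
w17 -1 0.119 cover front -0.1056 case front -0.1155
w17 -1 0.075 cover front -0.1082 case front -0.1154
w17 -1 0.05 cover front -0.1084 case front -0.1154
```

```bash
python3 -c "
from plant import bot
print(bot.hand_in())"
```

```text
the job is handed in; nothing more can be done
None
```

The bearing is lying flat on the rubber pad in the left compartment, and the cover is shut under both spring clips. I handed the job in at about 36 s, with the arm clear of everything.

**Bearing:** after release it measured centred at case x −73 mm, y +57 mm, against a pad centre of about −71, +58. Its top was at about 23–24 mm, as expected for a bearing lying flat on the pad. It had not shifted when last seen, before the cover closed over it.

**Cover:** I walked it shut in strokes of about 7–14 mm, alternating between the two knobs at 2–5 N, and it never jammed. At the clips I pressed each end until it stopped moving, at about 25 N towards the front. With the downward part included, the total was about 32 N at most in the readings. I then pressed the left end once more, to 18 N.

**Last checks:**
- **Knobs:** the wrist camera put them at case x −90.7 mm (left) and −89.8 mm (right); home is −89. The top camera gave −88.7 mm for the right knob and did not find the left one in the last picture. One look earlier it read −89.2 mm.
- **Front edge:** the cover's edge measured about −108.3 mm at both ends, against the wall at −109.
- **Disagreement:** the two knobs differ by 0.6–0.9 mm in the wrist camera. That is within the 2 mm calibration, so I judged both ends home. The cameras can't rule out a gap of under a millimetre at the right end.

The shackle, the tape roll and the stored bearing were not touched.

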